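Eject the drilled dowel and load the next one

ROBOT

A 7-joint arm with a two-finger parallel gripper is mounted at the origin on the work surface. World frame = base frame: x ahead of the robot, y to its left, z up, the work surface at z = 0. Lengths are in m, angles in rad, forces in N, time in s.
With the tool pointing down it reaches from about 0.425 to 1.025 m from the base axis. Payload 9.4 kg.
Tool frame: the origin (TCP) lies on the centre line of the jaws, within the pads' length; the fingertips stand 11 mm ahead of it and the grasp point (between the pads) lies 8 mm behind it; z points along the fingers, y is the direction in which the jaws open and shut (so a half turn about z gives the same grasp; the last joint's range is limited). The gripper opens to 85 mm and grips with 20 to 120 N. Pads are 22 mm wide; open, the fingers measure 114 mm over their backs; the gripper's body (76 mm by 85 mm) begins 54 mm behind the grasp point. The pads swing forward as they close: fully open they stand 13 mm farther back than shut.
Start: joints at [-1.421, 0.599, -0.003, 1.599, 0.002, 0.943, -0.08], TCP at [0.163, 0.706, 0.242] pointing down, gripper open.
Joint ranges: [-2.57, 2.57], [-0.35, 1.97], [-1.29, 1.29], [0.11, 2.56], [-1.05, 4.19], [0.11, 1.86], [-2.63, 2.63]. Speed limits (rad/s): [2.22, 2.22, 3.01, 3.01, 3.14, 3.14, 3.14].

INTERFACE

Orientations are given as a unit quaternion [w, x, y, z].
In Python, from bench import arm, vision, hand_in gives the robot as it stands.
- The arm moves only by the shell command python3 -m creep 'ROWS'. ROWS is JSON, a list of rows, each a list of 3 entries, a list of its own where there are three numbers: the shift along the tool's x, y, z in m, then the turn about the tool's z in degrees, then the closure, from -1 (fully open) to 1 (shut). In form: [[[tx, ty, tz], twist, fingers], ...]. A call has 1 to 12 rows; each row shifts and turns the commanded pose from where the row before left it, along the tool's axes as they then stand; what a row does not reach is not made up. A row lasts 1/12 s, in which the tool goes at most 41.7 mm and 7.16 degrees, less where a joint would pass 70% of its speed; a pose out of reach is approached as far as the arm can. A call is refused whole if a number of a shift passes 0.0417 or a number of a turn 7.16, either way. A call with a gripper value outside its range is refused whole. The fingers move at their own pace and stop on an object; the grip force is fixed at half the most. Time passes only in rows, so rows that do not move let the fingers close. It gives the time, the measured TCP pose, the force and the opening at its end, in the units of the state.
- arm.observe(): the state, without advancing time (a new reading comes with each control period).
- vision.get_image(name): name is "scene" or "top"; returns a dict with "frame" (384x512x3 uint8, red, green, blue), "mtx" (3x3 intrinsics, pixels), "distortion" ([k1, k2, p1, p2, k3] as OpenCV has them; the pictures are not rectified), "extrinsics" (4x4, takes a point from world to camera coordinates). Camera axes: x right, y up, looking along -z (the intrinsics and any distortion apply to the point x, -y, -z); pixel columns grow to the right and rows downward; lengths in m; the calibration is good to about 2 mm. A picture is of the moment at which its call begins. There is no depth.
- hand_in(): hands the job in, once; it reports no verdict.
The state is a dict: "t": time; "q": joint angles; "qd": joint speeds; "effort": joint torques, N m; "eef_pos": TCP position; "tool_rot": TCP orientation; "force": force on the tool from outside, world axes, zero at the start; "moment": the same for the moment, N m; "grip_width": finger opening in m.
Only numpy, scipy, OpenCV 4.12 (cv2) and the standard library are available. Lean on these libraries where they do the work, as an engineer would, in place of code of your own. Each camera call takes 0.05 s, during which the arm holds its last target. There are 200 camera calls.

TASK

Change the work in the dowel drilling jig: push the red ejector paddle all the way to the end of its slot so that the drilled dowel is knocked out into the catch tray, then let go of the paddle there so that its spring snaps it back by itself. Then take the fresh beech (pale) dowel from the cradle and push it into the emptied bore until it is fully home against the stop. Leave the drilled dowel in the tray, and do not disturb the walnut (dark) dowel or the other things on the bench.

Things in the scene. Friction and masses are not known exactly. Their poses are not given: they have to be found in the camera images.
- jig: fixed drilling jig. Origin on the bench under its aluminium block, z up, +x along the bore from the mouth inwards. Block x -66 to 72, y +-34, z 51 to 119 mm, bushings on top to z 125; spring barrel behind to x 125. Base board x -245 to 140, y +-62, 12 mm thick, bolt heads to z 22 at x 118, y +-42. Bore horizontal, axis y 0, z 85, eight-sided, 33 mm across flats
- jig_mouth (a point): centre of the lip of the steel bell mouth of the bore: jig frame (-78, 0, 85) mm, axes as the jig's. The bell is 12 mm long, 44 mm wide inside at its lip (52 outside), and narrows to the 33 mm bore
- jig_tray (a point): centre of the floor of the green catch tray in front of the mouth: jig frame (-150, 0, 15) mm. Tray inside: x -234 to -60, y +-37 mm; walls 4 mm thick, their top at z = 46 mm
- jig_stop (a point): centre of the face of the ejector plunger at rest, which is the stop for the dowel: jig frame (34, 0, 85) mm, 112 mm inside the lip. A 120 mm dowel that is home still stands 8 mm out of the lip
- ejector (a joint): travel of the spring-return ejector slide (m): 0 at rest (plunger face = stop), 0.118 at the end of its slot (plunger 6 mm out of the lip, dowel pushed right out). Moves along jig -x. The spring pushes back with 5.4 N at rest, 12.5 N at the end; let go, it flies back to 0 in about 0.2 s. At 0 it rests on a hard stop, so a dowel can be pressed against it
- paddle (a point): point on the red thumb paddle of the ejector, 20 mm below its top; moves with the slide. The paddle is an upright plate 10 mm thick (jig x), 32 mm wide (jig y), z 70 to 170 mm, beside the block on its +y side. At rest this point is at jig frame (62, 57.5, 150) mm; push on the paddle's rear (+x) face towards the mouth
- drilled_dowel: the drilled beech dowel in the bore, 30 mm thick, 120 mm long, about 60 g; origin at its centre, x along it. It starts home, with 8 mm showing out of the mouth
- fresh_dowel: the fresh dowel, pale beech, without holes, 30 mm thick, 120 mm long, about 60 g (0.7 to 1.4 times); origin at its centre, x along it; either end may go in first. It lies in one of the two notches of the cradle, its axis 53 mm above the bench
- walnut_dowel: a dark walnut dowel of the same size, in the other notch of the cradle; must not be moved more than 20 mm
- cradle: plywood cradle fixed to the bench, 110 mm (x, along the dowels) by 160 mm (y); origin at the centre of its underside. Base 12 mm thick; two notched cheeks, 12 mm thick, about 51 mm high, at x = +-43 mm. Notches hold the dowels at y = +-37 mm; between the cheeks there is free room under the dowels down to 12 mm above the bench
- glue_bottle: standing yellow glue bottle, 64 mm across, 165 mm high, loose; it stands either behind the jig or beyond the -x end of the cradle (the tin has the other place); origin at the centre of its underside
- tin: standing open blue tin, 72 mm across, 95 mm high, loose; beyond the -x end of the cradle or behind the jig (the bottle has the other place); origin at the centre of its underside
- sanding_board: loose board with a yellow-green sanding sheet, 150 x 100 x 18 mm, lying on the bench; origin at the centre of its underside
- disc2: the topmost of three loose wooden discs (62 mm across, 12 mm thick) stacked on the sanding board; origin at the centre of its underside
There are look-alikes about, which are no part of the job. What is shaped like the fresh_dowel but blue or turquoise is not meant. What is shaped like the drilled_dowel but blue is not meant.

How it is judged:
On the way, in this order (a step that is already met when the one before it is completed fails the run):
1. the ejector slide has been pushed to the end of its slot (within 5 mm) (value of joint ejector above 0.113 m), for 0.04 s.
2. let go, the slide snaps back by its spring (faster than 0.25 m/s, the robot not touching it) (velocity of joint ejector below -0.25 m/s and contact force between the fingers and ejector below 0.5 N), for 0.02 s.
3. the slide is back at rest and the drilled dowel lies in the catch tray (value of joint ejector below 0.004 m and x of drilled_dowel in the frame of jig between -0.2 and -0.11 m and z of drilled_dowel in the frame of jig below 0.05 m), for 0.2 s.
At the end, for the whole second after the job is handed in: the fresh beech dowel is in the bore, within 4 mm of hard against the stop, at rest; the ejector slide is back at rest (within 4 mm of 0); the drilled dowel lies in the catch tray, at rest (all of step 3 and x of fresh_dowel in the frame of jig_stop between -0.064 and -0.056 m and y of fresh_dowel in the frame of jig_stop between -0.005 and 0.005 m and z of fresh_dowel in the frame of jig_stop between -0.005 and 0.005 m and angle between the x axis of fresh_dowel and the x axis of jig, either way round below 0.08 rad and linear speed of fresh_dowel below 0.02 m/s and y of drilled_dowel in the frame of jig between -0.037 and 0.037 m and linear speed of drilled_dowel below 0.03 m/s); the robot touches nothing.
It fails at once if the walnut dowel is moved by more than 20 mm (distance of walnut_dowel from where it was at the start of the episode above 0.02 m).
It fails at once if the glue bottle is moved by more than 20 mm or tipped (distance of glue_bottle from where it was at the start of the episode above 0.02 m or angle between glue_bottle's own z axis and vertical above 0.3 rad).
It fails at once if the tin is moved by more than 20 mm or tipped (distance of tin from where it was at the start of the episode above 0.02 m or angle between tin's own z axis and vertical above 0.3 rad).
It fails at once if the sanding board or the discs on it are moved by more than 20 mm (distance of any of sanding_board, disc2 from where it was at the start of the episode above 0.02 m).
It also fails if it takes over 64 s, if anything falls off the work surface, if the arm or the gripper's body presses on something with over 40 N, if the wrist force passes 120 N, or if a joint passes its speed limit or range.

## Working session

There is one attempt and no reset: what is moved stays moved. The work goes in short steps, Python scripts to look and compute and a shell command to move; the robot and the scene stay as the last step left them, time stands still between calls to the robot, and variables do not carry over. Pictures are saved under pics/ and viewed, about 8 in all and at most 12, crops included, and the job is handed in when it is done.

```bash
mkdir -p pics; ls
cat > h.py <<'E'
import numpy as np, cv2
from bench import arm, vision
def grab(n,fn=None):
    d=vision.get_image(n); 
    if fn: cv2.imwrite('pics/'+fn,d['frame'][:,:,::-1])
    return d
def ray(d,px):
    K=np.array(d['mtx'],float);E=np.array(d['extrinsics'],float);D=np.array(d['distortion'],float)
    u=cv2.undistortPoints(np.array(px,float).reshape(-1,1,2),K,D).reshape(-1,2)
    r=np.c_[u[:,0],-u[:,1],-np.ones(len(u))]@E[:3,:3]
    return -E[:3,:3].T@E[:3,3], r
def onz(d,px,z):
    o,r=ray(d,px); return o+r*((z-o[2])/r[:,2])[:,None]
def proj(d,P):
    K=np.array(d['mtx'],float);E=np.array(d['extrinsics'],float);D=np.array(d['distortion'],float)
    c=np.asarray(P,float).reshape(-1,3)@E[:3,:3].T+E[:3,3]; c=c*[1,-1,-1]
    return cv2.projectPoints(c,np.zeros(3),np.zeros(3),K,D)[0].reshape(-1,2)
E
python3 - <<'E'
from h import *
for n in('scene','top'):
    d=grab(n,n+'0.png'); print(n,np.array(d['extrinsics']).round(3).tolist(),np.array(d['mtx']).round(1).tolist(),d['distortion'])
s=arm.observe();print(s)
a=cv2.imread('pics/scene0.png');b=cv2.imread('pics/top0.png')
E
```

```text
pics
scene [[-0.871, 0.491, -0.018, 0.392], [-0.371, -0.632, 0.68, 0.145], [0.323, 0.599, 0.733, -1.369], [0.0, 0.0, 0.0, 1.0]] [[444.5, 0.0, 255.9], [0.0, 444.5, 196.6], [0.0, 0.0, 1.0]] [-0.04299275  0.          0.          0.          0.        ]
top [[-0.025, -0.999, -0.035, 0.084], [0.996, -0.028, 0.088, -0.463], [-0.089, -0.033, 0.995, -1.094], [0.0, 0.0, 0.0, 1.0]] [[382.3, 0.0, 266.3], [0.0, 382.3, 197.6], [0.0, 0.0, 1.0]] [-0.12917397  0.          0.          0.          0.        ]
{'t': 0.1, 'q': array([-1.42071106,  0.60006343, -0.00256606,  1.60005584,  0.00180873,
        0.94291272, -0.0797874 ]), 'qd': array([ 4.57965800e-04, -1.83953085e-03, -2.53915975e-04, -3.58905329e-03,
        4.96431494e-06,  1.11931330e-03, -6.28068276e-04]), 'effort': array([ 6.14605495e-03, -7.77993393e+01,  1.57029066e+00, -2.58626711e+01,
        1.26817601e-02,  5.54641359e-03, -3.90374828e-05]), 'eef_pos': array([0.1629204 , 0.70603209, 0.24148762]), 'tool_rot': array([-1.75188341e-05,  1.13102581e-01,  9.93583056e-01, -7.18337565e-04]), 'force': array([ 0.74794926, -0.30046456, -0.13229404]), 'moment': array([-0.00425812, -0.01022712,  0.01374812]), 'grip_width': 0.08569559109108829}
```

View pics/top0.png

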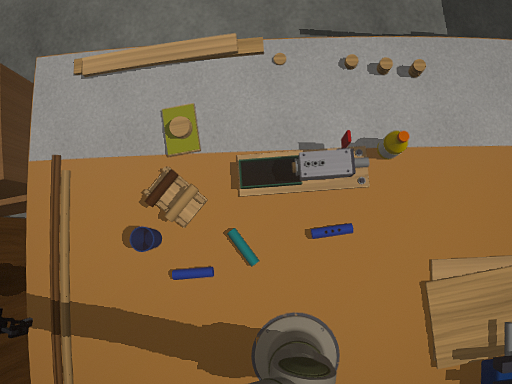

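View pics/scene0.png

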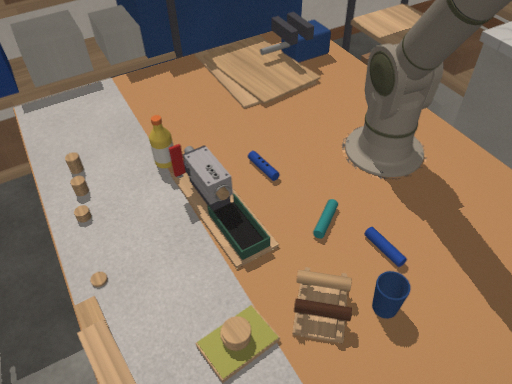

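The top view shows the jig at about (300,172), its mouth facing left, and the red paddle at (346,138). The bottle is behind the jig at (397,142). The cradle is at (175,197) with walnut up-left and pale beech down-right, and the tin is at (145,239). Next I'll take zoomed crops for accurate corners.

Run:
```python
from h import *
b=cv2.imread('pics/top0.png')
c1=cv2.resize(b[120:210,228:418],None,fx=4.2,fy=4.2,interpolation=cv2.INTER_CUBIC)
cv2.imwrite('pics/jigc.png',c1)
c2=cv2.resize(b[155:255,120:220],None,fx=5,fy=5,interpolation=cv2.INTER_CUBIC)
cv2.imwrite('pics/crc.png',c2)
```

```text
(no output)
```

View pics/jigc.png

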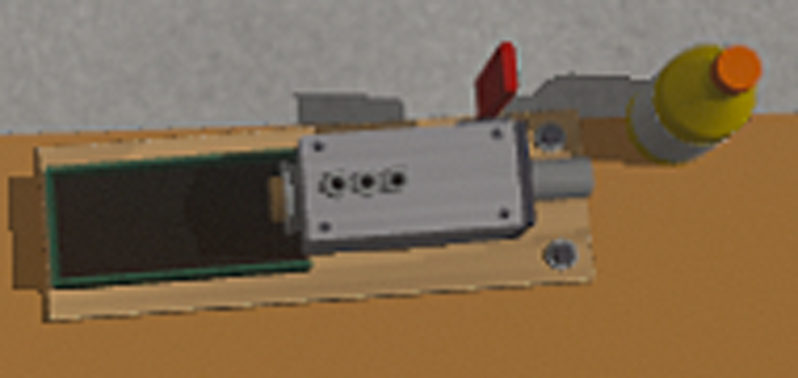

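View pics/crc.png

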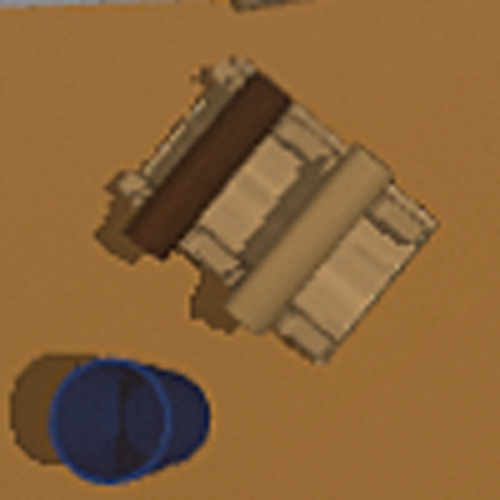

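The crops give these corners: block top (299,138), (517,121), (523,232), (304,245); tray rim (47,170), (53,286). The fresh dowel axis runs from (376,162) to (247,317) in the cradle crop, with the tin at lower left.

Run:
```python
from h import *
d=grab('top')
print('cam',ray(d,[[1,1]])[0])
C=[(-66,34,119,299,138),(72,34,119,517,121),(72,-34,119,523,232),(-66,-34,119,304,245),(-245,62,12,37,148),(-245,-62,12,45,320),(140,-62,12,595,281),(-238,41,46,47,170),(-238,-41,46,53,286),(118,42,22,550,135),(118,-42,22,560,254)]
J=[];W=[]
for x,y,z,u,v in C:
    p=onz(d,[[(u+.5)/4.2-.5+228,(v+.5)/4.2-.5+120]],z/1e3)[0]; J.append([x/1e3,y/1e3]);W.append(p[:2])
J=np.array(J);W=np.array(W)
a=J-J.mean(0);b=W-W.mean(0)
yaw=np.arctan2((a[:,0]*b[:,1]-a[:,1]*b[:,0]).sum(),(a*b).sum())
R=np.array([[np.cos(yaw),-np.sin(yaw)],[np.sin(yaw),np.cos(yaw)]]);t=W.mean(0)-R@J.mean(0)
print('jig',t,np.degrees(yaw)); print(((J@R.T+t-W)*1e3).round(1).tolist())
np.savez('jig.npz',R=R,t=t,yaw=yaw)
for n,p in dict(mouth=(-.078,0),paddle=(.062,.0575),trayc=(-.15,0)).items(): print(n,R@p+t)
for n,z,pts in(('fresh',.053,[(376,162),(247,317)]),('fresh_top',.068,[(376,162),(247,317)]),('walnut',.053,[(268,90),(150,242)])):
    p=onz(d,[[(u+.5)/5-.5+120,(v+.5)/5-.5+155] for u,v in pts],z); e=p[0]-p[1]
    print(n,p.mean(0),np.linalg.norm(e),np.degrees(np.arctan2(e[1],e[0])))
print('paddle top',onz(d,[[(502+.5)/4.2-.5+228,(63+.5)/4.2-.5+120]],.170)) 
p=onz(d,[[ (110.5)/5-.5+120,420.5/5-.5+155]],.095);print('tin top',p)
p=onz(d,[[ (738.5)/4.2-.5+228,68.5/4.2-.5+120]],.165);print('bottle top',p)
# scene check
s=grab('scene'); Z=lambda x,y,z:[*(R@(x,y)+t),z]
print(proj(s,[Z(-.066,.034,.119),Z(.072,.034,.119),Z(.072,-.034,.119),Z(-.066,-.034,.119),Z(.062,.0575,.17)]).round().tolist())
```

```text
cam [0.36601044 0.03440995 1.1325006 ]
jig [ 0.54514224 -0.08982081] -87.5069197572776
[[0.2, 0.1], [-1.1, 2.6], [3.0, -0.1], [1.5, -2.1], [-0.6, -0.1], [-1.3, -1.9], [-1.2, 1.0], [1.4, 2.4], [0.1, 1.6], [-1.3, -1.3], [-0.7, -2.2]]
mouth [ 0.54174934 -0.01189464]
paddle [ 0.60528474 -0.14926095]
trayc [0.53861743 0.06003721]
fresh [0.45523696 0.31334025 0.053     ] 0.11600582117541242 -41.12662938727351
fresh_top [0.45399713 0.30946442 0.068     ] 0.1143938838372737 -41.12662938727351
walnut [0.49965347 0.37398403 0.053     ] 0.11166737845829194 -39.11165637870839
paddle top [[ 0.60883271 -0.1456551   0.17      ]]
tin top [[0.35428531 0.417928   0.095     ]]
bottle top [[ 0.60383605 -0.29396238  0.165     ]]
[[207.0, 186.0], [183.0, 155.0], [206.0, 146.0], [230.0, 175.0], [174.0, 146.0]]
```

The jig pose fits within 3 mm: mouth at (0.542,-0.012), yaw -87.5°. The dowel is at (0.455,0.312), at -41°. First I'll turn the tool so its x lies along the jig's -x (twist +74.5°) and shut the fingers.

```bash
python3 -m creep '[[[0,0,0],6.8,1],[[0,0,0],6.8,1],[[0,0,0],6.8,1],[[0,0,0],6.8,1],[[0,0,0],6.8,1],[[0,0,0],6.8,1],[[0,0,0],6.8,1],[[0,0,0],6.8,1],[[0,0,0],6.8,1],[[0,0,0],6.8,1],[[0,0,0],6.5,1],[[0,0,0],0,1]]' && python3 -m creep '[[[-0.015,0.034,0],0,1],[[-0.015,0.034,0],0,1],[[-0.015,0.034,0],0,1],[[-0.015,0.034,0],0,1],[[-0.015,0.034,0],0,1],[[-0.015,0.034,0],0,1],[[-0.015,0.034,0],0,1],[[-0.015,0.034,0],0,1],[[-0.015,0.034,0],0,1],[[-0.015,0.034,0],0,1],[[-0.015,0.034,0],0,1],[[-0.015,0.034,0],0,1]]'
cat >> h.py <<'E'
from scipy.spatial.transform import Rotation as Ro
def st(goal=None):
    s=arm.observe(); w,x,y,z=s['tool_rot']; M=Ro.from_quat([x,y,z,w]).as_matrix(); p=s['eef_pos']
    print('t %.2f'%s['t'],'p',p.round(4),'xang %.2f'%np.degrees(np.arctan2(M[1,0],M[0,0])),'ztilt',M[:,2].round(3),'F',s['force'].round(1),'w %.4f'%s['grip_width'])
    j=np.load('jig.npz'); print('jig',(j['R'].T@(p[:2]-j['t'])).round(4))
    if goal is not None: print('togo tool',(M.T@(np.array(goal)-p)).round(4))
E
python3 -c "
from h import *
st([.607,-.190,.242])"
```

```text
t: 1.2
eef_pos: [0.1626, 0.7064, 0.2419]
tool_rot: [0.0, 0.693, 0.721, -0.0]
force: [-0.4, 0.5, -0.1]
grip_width: -0.0002
t: 2.2
eef_pos: [0.5801, 0.5435, 0.2422]
tool_rot: [-0.0, 0.69, 0.724, -0.0]
force: [0.0, 0.1, 0.4]
grip_width: 0.0001
t 2.20 p [0.5801 0.5435 0.2422] xang 92.75 ztilt [-0. -0. -1.] F [0.  0.1 0.4] w 0.0001
jig [-0.6312  0.0625]
togo tool [-7.339e-01 -8.300e-03  2.000e-04]
```

```bash
python3 -m creep '[[[-0.041,0,0],0,1],[[-0.041,0,0],0,1],[[-0.041,0,0],0,1],[[-0.041,0,0],0,1],[[-0.041,0,0],0,1],[[-0.041,0,0],0,1],[[-0.041,0,0],0,1],[[-0.041,0,0],0,1],[[-0.041,0,0],0,1],[[-0.041,0,0],0,1],[[-0.041,0,0],0,1],[[-0.041,0,0],0,1]]' && python3 -m creep '[[[-0.041,-0.001,0],0,1],[[-0.041,-0.001,0],0,1],[[-0.041,-0.001,0],0,1],[[-0.041,-0.001,0],0,1],[[-0.04,-0.001,0],0,1],[[-0.038,-0.001,0],0,1],[[0,0,0],0,1],[[0,0,0],0,1]]'
python3 - <<'E'
from h import *
st([.607,-.190,.156])
d=grab('top'); b=d['frame'][:,:,::-1]; s=grab('scene')['frame'][:,:,::-1]
cv2.imwrite('pics/p5.png',np.hstack([cv2.resize(b[90:220,300:430],(400,400),interpolation=cv2.INTER_CUBIC),cv2.resize(s[60:190,130:260],(400,400),interpolation=cv2.INTER_CUBIC)]))
E
```

```text
t: 3.2
eef_pos: [0.5998, 0.051, 0.2425]
tool_rot: [0.0, 0.69, 0.724, 0.0]
force: [0.8, -0.0, -0.4]
grip_width: 0.0003
t: 3.87
eef_pos: [0.6039, -0.1923, 0.2423]
tool_rot: [0.0, 0.692, 0.722, -0.0]
force: [-0.2, 0.5, -1.1]
grip_width: -0.0001
t 3.87 p [ 0.6039 -0.1923  0.2423] xang 92.42 ztilt [ 0.    -0.001 -1.   ] F [-0.2  0.5 -1.1] w -0.0001
jig [0.1049 0.0543]
togo tool [0.0023 0.0032 0.0863]
```

View pics/p5.png

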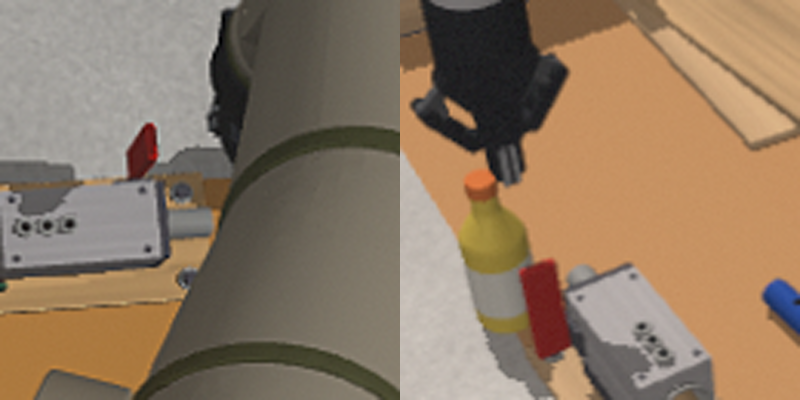

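The paddle stands clear between the fingers and the block, and the bottle is behind the fingers with room to spare. I'll lower the tool and then push.

```bash
python3 -m creep '[[[0.004,0.003,0.03],0,1],[[0,0,0.03],0,1],[[0,0,0.03],0,1],[[0,0,0],0,1],[[0.01,0,0],0,1],[[0.01,0,0],0,1],[[0,0,0],0,1]]'; python3 -c "
from h import *
st()"
```

```text
t: 4.55
eef_pos: [0.6073, -0.1627, 0.1538]
tool_rot: [0.001, 0.69, 0.724, 0.001]
force: [-0.3, -4.8, -2.9]
grip_width: -0.0001
t 4.55 p [ 0.6073 -0.1627  0.1538] xang 92.69 ztilt [ 0.002 -0.    -1.   ] F [-0.3 -4.8 -2.9] w -0.0001
jig [0.0755 0.0589]
```

```bash
python3 -m creep '[[[0.01,0,0],0,1],[[0.01,0,0],0,1],[[0.01,0,0],0,1],[[0.01,0,0],0,1],[[0.01,0,0],0,1],[[0.01,0,0],0,1],[[0.01,0,0],0,1],[[0.01,0,0],0,1],[[0.01,0,0],0,1],[[0.01,0,0],0,1],[[0.008,0,0],0,1],[[0,0,0],0,1]]'; python3 -c "
from h import *
st()"
```

```text
t: 5.55
eef_pos: [0.6025, -0.0583, 0.1541]
tool_rot: [0.002, 0.691, 0.722, 0.0]
force: [0.4, -11.5, -2.4]
grip_width: -0.0
t 5.55 p [ 0.6025 -0.0583  0.1541] xang 92.51 ztilt [ 0.003 -0.003 -1.   ] F [  0.4 -11.5  -2.4] w -0.0000
jig [-0.029   0.0587]
```

```bash
python3 -m creep '[[[0.005,0,0],0,1],[[0.005,0,0],0,1],[[0.004,0,0],0,1],[[0,0,0],0,1],[[0,0,0],0,1]]'; python3 -c "
from h import *
st()"
```

```text
t: 5.97
eef_pos: [0.602, -0.0472, 0.1542]
tool_rot: [0.003, 0.692, 0.721, -0.0]
force: [-0.1, -15.2, -2.9]
grip_width: 0.0
t 5.97 p [ 0.602  -0.0472  0.1542] xang 92.36 ztilt [ 0.004 -0.005 -1.   ] F [ -0.1 -15.2  -2.9] w 0.0000
jig [-0.0401  0.0586]
```

```bash
python3 -m creep '[[[0.004,0,0],0,1],[[0,0,0],0,1],[[0,0,0],0,1]]'
python3 - <<'E'
from h import *
st()
d=grab('top'); b=d['frame'][:,:,::-1]; s=grab('scene')['frame'][:,:,::-1]
cv2.imwrite('pics/p6.png',np.hstack([cv2.resize(b[110:220,228:358],(400,340),interpolation=cv2.INTER_CUBIC),cv2.resize(s[120:260,150:290],(400,340),interpolation=cv2.INTER_CUBIC)]))
E
```

```text
t: 6.22
eef_pos: [0.6019, -0.047, 0.1543]
tool_rot: [0.005, 0.694, 0.72, -0.001]
force: [1.1, -26.7, -5.3]
grip_width: -0.0001
t 6.22 p [ 0.6019 -0.047   0.1543] xang 92.18 ztilt [ 0.005 -0.009 -1.   ] F [  1.1 -26.7  -5.3] w -0.0001
jig [-0.0403  0.0586]
```

View pics/p6.png

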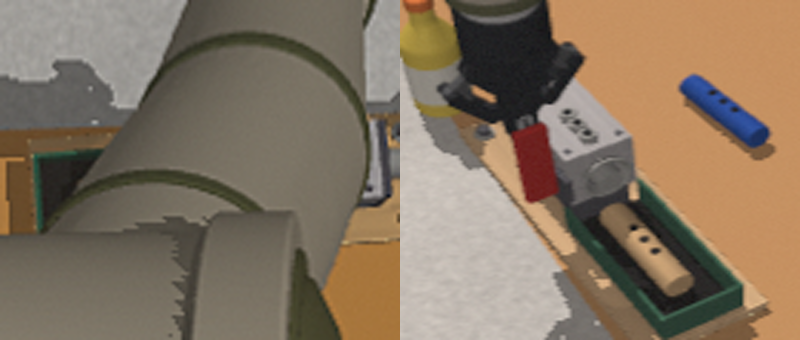

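The slide is at its hard end and the drilled dowel lies in the tray. To release, I'll lift straight up at full speed.

```bash
python3 -m creep '[[[-0.003,0,-0.041],0,1],[[0,0,-0.0415],0,1],[[0,0,-0.02],0,1],[[0,0,0],0,1],[[0,0,0],0,1]]'
python3 - <<'E'
from h import *
st([.455-.755*.018,.312+.656*.018,.25])
s=grab('scene')['frame'][:,:,::-1]
cv2.imwrite('pics/p7.png',cv2.resize(s[90:380,140:430],(600,600),interpolation=cv2.INTER_CUBIC))
E
```

```text
t: 6.73
eef_pos: [0.6022, -0.0414, 0.2579]
tool_rot: [0.002, 0.691, 0.723, 0.002]
force: [-1.2, -0.2, 0.2]
grip_width: -0.0
t 6.73 p [ 0.6022 -0.0414  0.2579] xang 92.57 ztilt [ 0.005  0.001 -1.   ] F [-1.2 -0.2  0.2] w -0.0000
jig [-0.0459  0.0591]
togo tool [ 0.372  -0.1442  0.0074]
```

View pics/p7.png

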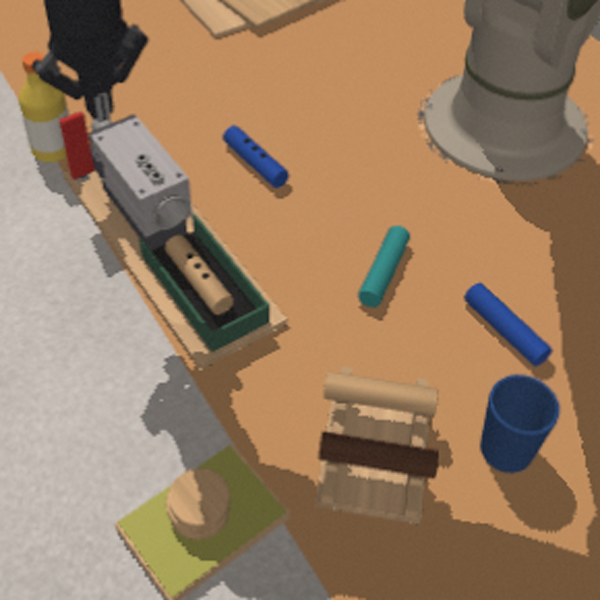

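The slide is back at rest, with the paddle beside the block's rear, and the drilled dowel is in the tray. Now I'll go above the fresh dowel with the fingers part open, and cross-check its position from the scene view.

```bash
python3 -m creep '[[[0.0372,-0.0144,0],0,0],[[0.0372,-0.0144,0],0,0],[[0.0372,-0.0144,0],0,0],[[0.0372,-0.0144,0],0,0],[[0.0372,-0.0144,0],0,0],[[0.0372,-0.0144,0],0,-0.2],[[0.0372,-0.0144,0],0,-0.2],[[0.0372,-0.0144,0],0,-0.2],[[0.0372,-0.0144,0],0,-0.2],[[0.0372,-0.0144,0],0,-0.2],[[0,0,0],0,-0.2]]' && python3 -m creep '[[[0,0,0],-6.6,-0.2],[[0,0,0],-6.6,-0.2],[[0,0,0],-6.6,-0.2],[[0,0,0],-6.6,-0.2],[[0,0,0],-6.6,-0.2],[[0,0,0],-6.6,-0.2],[[0,0,0],-6.6,-0.2],[[0,0,0],0,-0.2]]'
python3 - <<'E'
from h import *
d=grab('scene')
e=onz(d,[[140+x/2.069,90+y/2.069] for x,y in((327,386),(436,401))],.053)
v=e[0]-e[1];print('scene fresh',e.mean(0),np.linalg.norm(v),np.degrees(np.arctan2(v[1],v[0])))
# drilled dowel at axis z .03
e=onz(d,[[140+x/2.069,90+y/2.069] for x,y in((172,243),(224,306))],.03);j=np.load('jig.npz');print('drilled jig',(e.mean(0)[:2]-j['t'])@j['R'])
st([.455-.755*.018,.312+.656*.018,.15])
t=d['frame'][:,:,::-1]
cv2.imwrite('pics/p8.png',cv2.resize(t[170:350,250:430],(600,600),interpolation=cv2.INTER_CUBIC))
E
```

```text
t: 7.7
eef_pos: [0.4362, 0.3315, 0.2536]
tool_rot: [-0.002, 0.687, 0.726, -0.0]
force: [-0.1, 0.6, 0.1]
grip_width: 0.051
t: 8.37
eef_pos: [0.4406, 0.3229, 0.2542]
tool_rot: [-0.0, 0.35, 0.937, -0.0]
force: [0.6, -0.4, 0.0]
grip_width: 0.0514
scene fresh [0.4528586  0.31772799 0.053     ] 0.11785795581373551 -39.479673437729744
drilled jig [-0.14021134  0.00015353]
t 8.42 p [0.4407 0.3228 0.2542] xang 138.61 ztilt [-0.001 -0.001 -1.   ] F [-0.1  0.6  0.3] w 0.0509
jig [-0.4168 -0.0864]
togo tool [0.     0.0013 0.1042]
```

View pics/p8.png

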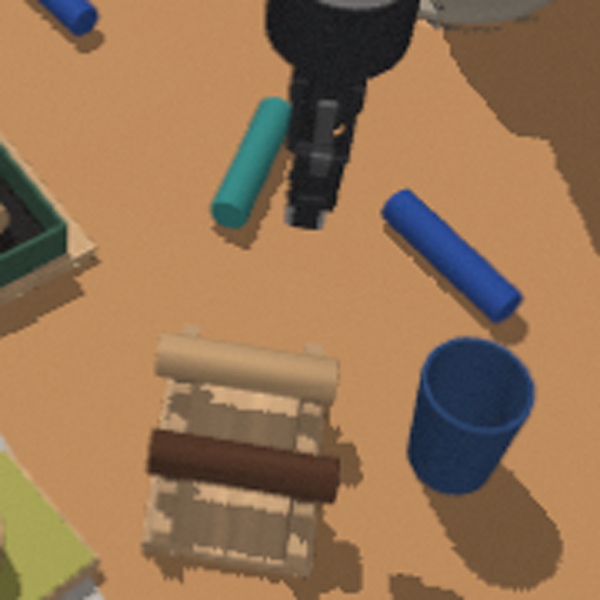

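The scene view puts the dowel at (0.453,0.318), within 5 mm of the top view, so I'll use the mean, (0.454,0.3155). Nothing is in the way below the open fingers, so I'll go down and take a close look before closing.

```bash
python3 -m creep '[[[0.003,0.003,0],-1,-0.2],[[0,0,0.035],0,-0.2],[[0,0,0.035],0,-0.2],[[0,0,0.035],0,-0.2],[[0,0,0.035],0,-0.2],[[0,0,0],0,-0.2]]'
python3 - <<'E'
from h import *
st([.4403,.3271,.046])
d=grab('scene')
t=d['frame'][:,:,::-1]
cv2.imwrite('pics/p9.png',cv2.resize(t[230:350,265:385],(600,600),interpolation=cv2.INTER_CUBIC))
E
```

```text
t: 8.92
eef_pos: [0.4381, 0.3261, 0.1093]
tool_rot: [-0.002, 0.345, 0.939, -0.004]
force: [-0.6, 0.2, -0.1]
grip_width: 0.0513
t 8.92 p [0.4381 0.3261 0.1093] xang 139.64 ztilt [-0.007 -0.006 -1.   ] F [-0.6  0.2 -0.1] w 0.0513
jig [-0.4202 -0.0888]
togo tool [-0.0011  0.0028  0.0633]
```

View pics/p9.png

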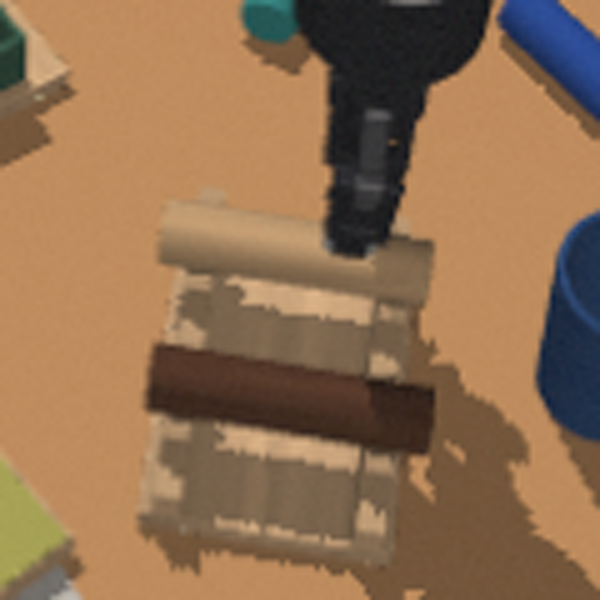

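The fingers are over the beech dowel, toward its tin-side end; walnut lies clear below in the picture. I'll check the projection numerically, then descend.

```bash
python3 - <<'E'
from h import *
d=grab('scene')
print(((proj(d,[[.4403,.3271,.053],[.454,.3155,.053],[.454-.0458,.3155+.0388,.053],[.454+.0458,.3155-.0388,.053]])-[265,230])*5).round())
E
python3 -m creep '[[[-0.001,0.003,0.03],0,-0.2],[[0,0,0.02],0,-0.2],[[0,0,0.013],0,-0.2],[[0,0,0],0,-0.2],[[0,0,0],0,-0.2]]'; python3 -c "
from h import *
st([.4403,.3271,.046])"
```

```text
[[331. 254.]
 [291. 248.]
 [426. 268.]
 [158. 228.]]
t: 9.43
eef_pos: [0.4443, 0.3298, 0.0535]
tool_rot: [0.0, 0.345, 0.939, 0.001]
force: [0.7, 0.1, -0.4]
grip_width: 0.0515
t 9.43 p [0.4443 0.3298 0.0535] xang 139.67 ztilt [ 0.001  0.001 -1.   ] F [ 0.7  0.1 -0.4] w 0.0515
jig [-0.4236 -0.0825]
togo tool [ 0.0013 -0.0046  0.0075]
```

```bash
python3 -m creep '[[[0.001,-0.004,0.007],0,-0.2],[[0,0,0],0,-0.2],[[0,0,0],0,-0.2],[[0,0,0],0,1],[[0,0,0],0,1],[[0,0,0],0,1],[[0,0,0],0,1],[[0,0,0],0,1],[[0,0,0],0,1]]'; python3 -c "
from h import *
st()"
```

```text
t: 10.18
eef_pos: [0.441, 0.3276, 0.0456]
tool_rot: [0.001, 0.345, 0.939, 0.001]
force: [0.3, 1.0, 6.1]
grip_width: 0.0286
t 10.18 p [0.441  0.3276 0.0456] xang 139.70 ztilt [ 0.002  0.002 -1.   ] F [0.3 1.  6.1] w 0.0286
jig [-0.4215 -0.0859]
```

Gripped (28.6 mm). I'll lift it and turn it to the bore direction.

```bash
python3 -m creep '[[[0,0,-0.01],0,1],[[0,0,-0.03],0,1],[[0,0,-0.04],0,1],[[0,0,-0.04],0,1],[[0,0,0],6.74,1],[[0,0,0],6.74,1],[[0,0,0],6.74,1],[[0,0,0],6.74,1],[[0,0,0],6.74,1],[[0,0,0],6.74,1],[[0,0,0],6.74,1],[[0,0,0],0,1]]'
python3 - <<'E'
from h import *
st([.5377,.0810,.165])
E
```

```text
t: 11.18
eef_pos: [0.4397, 0.3267, 0.1653]
tool_rot: [-0.0, 0.693, 0.721, -0.0]
force: [-0.1, 0.0, -0.6]
grip_width: 0.0286
t 11.18 p [0.4397 0.3267 0.1653] xang 92.24 ztilt [-0.  0. -1.] F [-0.1  0.  -0.6] w 0.0286
jig [-0.4208 -0.0872]
togo tool [-0.2494  0.0883  0.0003]
```

```bash
python3 -m creep '[[[-0.031,0.011,0],0,1],[[-0.031,0.011,0],0,1],[[-0.031,0.011,0],0,1],[[-0.031,0.011,0],0,1],[[-0.031,0.011,0],0,1],[[-0.031,0.011,0],0,1],[[-0.031,0.011,0],0,1],[[-0.031,0.011,0],0,1],[[0,0,0.03],0,1],[[0,0,0.03],0,1],[[0,0,0.025],0,1],[[0,0,0],0,1]]'
python3 - <<'E'
from h import *
st([.5377,.0810,.0776])
d=grab('scene');t=d['frame'][:,:,::-1]
cv2.imwrite('pics/p10.png',cv2.resize(t[150:270,170:290],(600,600),interpolation=cv2.INTER_CUBIC))
j=np.load('jig.npz');Z=lambda x,y,z:[*(j['R']@(x,y)+j['t']),z]
print(((proj(d,[Z(-.078,0,.085),Z(-.093,0,.085),Z(-.213,0,.085),Z(-.078,-.022,.085),Z(-.078,.022,.085),Z(-.078,0,.107)])-[170,150])*5).round())
E
```

```text
t: 12.18
eef_pos: [0.5369, 0.0823, 0.0766]
tool_rot: [-0.002, 0.69, 0.724, -0.002]
force: [0.3, 0.0, -0.7]
grip_width: 0.0284
t 12.18 p [0.5369 0.0823 0.0766] xang 92.71 ztilt [-0.006 -0.001 -1.   ] F [ 0.3  0.  -0.7] w 0.0284
jig [-0.1723 -0.0007]
togo tool [-0.0013  0.0007 -0.001 ]
[[260. 214.]
 [275. 232.]
 [397. 386.]
 [298. 197.]
 [223. 231.]
 [257. 184.]]
```

View pics/p10.png

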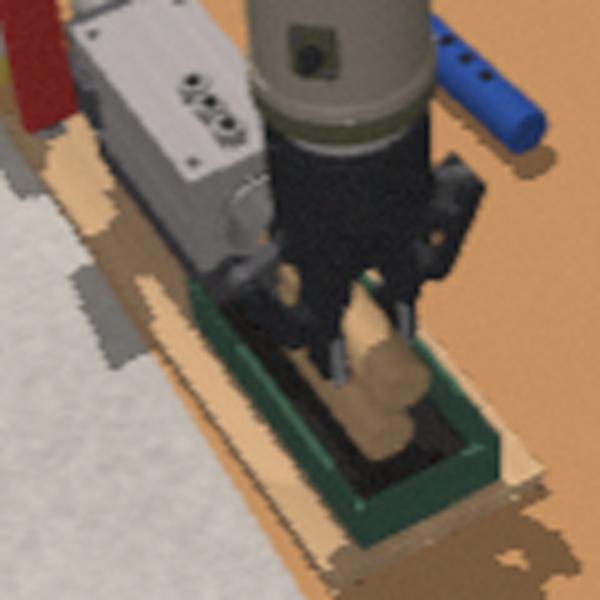

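The rear end of the dowel is seen at (397,376) against a predicted (397,386). The bell shows the same upward offset, so the two are aligned relative to each other. I'll insert while watching the force.

```bash
python3 -m creep '[[[-0.01,0.0007,-0.001],0,1],[[-0.008,0,0],0,1],[[-0.008,0,0],0,1],[[-0.008,0,0],0,1],[[-0.006,0,0],0,1],[[0,0,0],0,1]]'; python3 -c "
from h import *
st()"
```

```text
t: 12.73
eef_pos: [0.5415, 0.041, 0.0816]
tool_rot: [0.001, 0.692, 0.722, 0.0]
force: [-0.3, -2.8, -5.6]
grip_width: 0.0281
t 12.73 p [0.5415 0.041  0.0816] xang 92.44 ztilt [ 0.001 -0.001 -1.   ] F [-0.3 -2.8 -5.6] w 0.0281
jig [-0.1308  0.0021]
```

```bash
python3 -m creep '[[[0,-0.002,0.0035],0,1],[[0,0,0],0,1],[[-0.006,0,0],0,1],[[-0.006,0,0],0,1],[[0,0,0],0,1]]'; python3 -c "
from h import *
st()"
```

```text
t: 13.15
eef_pos: [0.5402, 0.0292, 0.0775]
tool_rot: [0.0, 0.692, 0.722, -0.0]
force: [0.4, -0.2, -0.2]
grip_width: 0.0285
t 13.15 p [0.5402 0.0292 0.0775] xang 92.45 ztilt [ 0.    -0.001 -1.   ] F [ 0.4 -0.2 -0.2] w 0.0285
jig [-0.1191  0.0002]
```

Force is zero and the dowel is inside the bore. Continuing.

```bash
python3 -m creep '[[[-0.006,0,0],0,1],[[-0.006,0,0],0,1],[[-0.006,0,0],0,1],[[-0.006,0,0],0,1],[[0,0,0],0,1]]'; python3 -c "
from h import *
st()"
```

```text
t: 13.57
eef_pos: [0.5413, 0.005, 0.0774]
tool_rot: [0.0, 0.692, 0.722, -0.0]
force: [1.2, -0.4, -0.7]
grip_width: 0.0284
t 13.57 p [0.5413 0.005  0.0774] xang 92.42 ztilt [ 0.001 -0.001 -1.   ] F [ 1.2 -0.4 -0.7] w 0.0284
jig [-0.0949  0.0002]
```

```bash
python3 -m creep '[[[0,0,0],0,-0.2],[[0,0,0],0,-0.2],[[0,0,0],0,-0.2],[[0.014,0,0],0,-0.2],[[0.014,0,0],0,-0.2],[[0,0,0],0,-0.2],[[0,0,0],0,1],[[0,0,0],0,1],[[0,0,0],0,1],[[0,0,0],0,1],[[0,0,0],0,1]]'; python3 -c "
from h import *
st()"
```

```text
t: 14.48
eef_pos: [0.5398, 0.0343, 0.0774]
tool_rot: [0.0, 0.692, 0.722, -0.0]
force: [-0.8, 0.6, 1.4]
grip_width: 0.028
t 14.48 p [0.5398 0.0343 0.0774] xang 92.48 ztilt [-0. -0. -1.] F [-0.8  0.6  1.4] w 0.0280
jig [-0.1242  0.    ]
```

```bash
python3 -m creep '[[[-0.006,0,0],0,1],[[-0.006,0,0],0,1],[[-0.006,0,0],0,1],[[-0.006,0,0],0,1],[[-0.005,0,0],0,1],[[0,0,0],0,1]]'; python3 -c "
from h import *
st()"
```

```text
t: 14.98
eef_pos: [0.5413, 0.0116, 0.0787]
tool_rot: [-0.003, 0.69, 0.724, 0.003]
force: [-4.4, 21.6, 21.8]
grip_width: 0.0284
t 14.98 p [0.5413 0.0116 0.0787] xang 92.80 ztilt [ 0.     0.007 -1.   ] F [-4.4 21.6 21.8] w 0.0284
jig [-0.1015  0.0006]
```

It's binding: 21 N axial and 22 N upward, so it was probably regripped with a droop. Most of the dowel is supported now, so I'll release it, back off, raise clear and look.

```bash
python3 -m creep '[[[0,0,0],0,-0.2],[[0,0,0],0,-0.2],[[0,0,0],0,-0.2],[[0.025,0,0],0,-0.2],[[0.03,0,0],0,-0.2],[[0.01,0,0],0,1],[[0,0,0],0,1],[[0,0,0],0,1],[[0,0,0],0,1]]'
python3 - <<'E'
from h import *
st()
d=grab('scene');t=d['frame'][:,:,::-1]
cv2.imwrite('pics/p11.png',cv2.resize(t[150:270,170:290],(600,600),interpolation=cv2.INTER_CUBIC))
E
```

```text
t: 15.73
eef_pos: [0.5382, 0.0692, 0.0772]
tool_rot: [0.0, 0.692, 0.722, -0.0]
force: [0.5, -0.5, 0.6]
grip_width: 0.0025
t 15.73 p [0.5382 0.0692 0.0772] xang 92.45 ztilt [-0.    -0.001 -1.   ] F [ 0.5 -0.5  0.6] w 0.0025
jig [-0.1592 -0.    ]
```

View pics/p11.png

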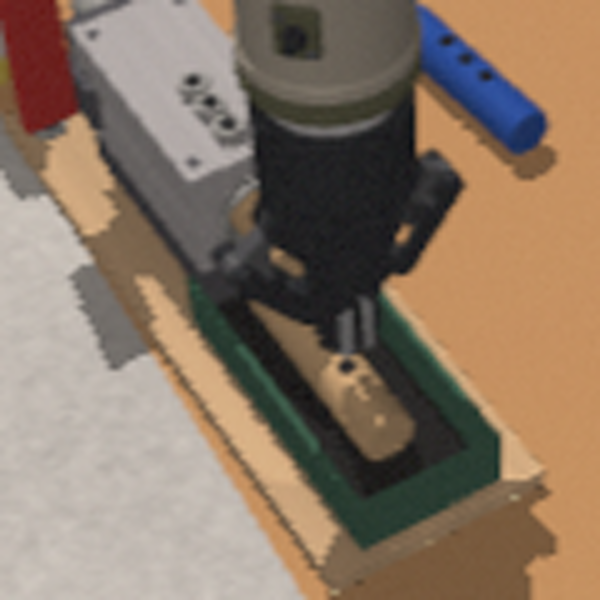

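The dowel stands in the bell at (245,205), with the shut fingers in front of its end; the drilled dowel is undisturbed in the tray. I'll push on the end face.

```bash
python3 -m creep '[[[-0.015,0,0],0,1],[[-0.015,0,0],0,1],[[-0.01,0,0],0,1],[[-0.006,0,0],0,1],[[-0.006,0,0],0,1],[[-0.004,0,0],0,1],[[0,0,0],0,1]]'; python3 -c "
from h import *
st()"
```

```text
t: 16.37
eef_pos: [0.5408, 0.0139, 0.0773]
tool_rot: [0.0, 0.692, 0.722, -0.0]
force: [0.5, -0.9, 0.4]
grip_width: 0.0002
t 16.37 p [0.5408 0.0139 0.0773] xang 92.46 ztilt [ 0. -0. -1.] F [ 0.5 -0.9  0.4] w 0.0002
jig [-1.038e-01  1.000e-04]
```

```bash
python3 -m creep '[[[-0.003,0,0],0,1],[[-0.003,0,0],0,1],[[0,0,0],0,1]]'; python3 -c "
from h import *
st()"; python3 -m creep '[[[-0.002,0,0],0,1],[[-0.001,0,0],0,1],[[0,0,0],0,1]]'; python3 -c "
from h import *
st()"
```

```text
t: 16.62
eef_pos: [0.541, 0.0086, 0.0773]
tool_rot: [0.0, 0.691, 0.723, -0.0]
force: [-0.1, -0.2, 0.2]
grip_width: 0.0003
t 16.62 p [0.541  0.0086 0.0773] xang 92.53 ztilt [ 0. -0. -1.] F [-0.1 -0.2  0.2] w 0.0003
jig [-0.0985  0.0001]
t: 16.87
eef_pos: [0.541, 0.0068, 0.0773]
tool_rot: [-0.0, 0.691, 0.723, 0.0]
force: [-0.7, 4.8, -0.4]
grip_width: -0.0002
t 16.87 p [0.541  0.0068 0.0773] xang 92.59 ztilt [-0.     0.001 -1.   ] F [-0.7  4.8 -0.4] w -0.0002
jig [-0.0967  0.0001]
```

```bash
python3 -m creep '[[[-0.003,0,0],0,1],[[0,0,0],0,1]]'; python3 -c "
from h import *
st()"; python3 -m creep '[[[-0.003,0,0],0,1],[[0,0,0],0,1]]'; python3 -c "
from h import *
st()"
```

```text
t: 17.03
eef_pos: [0.541, 0.0067, 0.0773]
tool_rot: [-0.002, 0.69, 0.724, 0.001]
force: [-1.2, 14.2, 1.9]
grip_width: -0.0004
t 17.03 p [0.541  0.0067 0.0773] xang 92.75 ztilt [-0.001  0.004 -1.   ] F [-1.2 14.2  1.9] w -0.0004
jig [-0.0966  0.0001]
t: 17.2
eef_pos: [0.541, 0.0065, 0.0773]
tool_rot: [-0.003, 0.689, 0.725, 0.002]
force: [-1.9, 24.0, 4.0]
grip_width: 0.0002
t 17.20 p [0.541  0.0065 0.0773] xang 92.91 ztilt [-0.002  0.007 -1.   ] F [-1.9 24.   4. ] w 0.0002
jig [-0.0964  0.    ]
```

This is a hard stop, with the finger face at jig x -85.6 mm (expected -86), so the dowel is home. I'll back off, raise, clear the view and check.

```bash
python3 -m creep '[[[0.01,0,0],0,1],[[0.025,0,0],0,1],[[0.03,0,0],0,1],[[0,0,-0.035],0,1],[[0,0,-0.04],0,1],[[0,0,-0.04],0,1],[[0.03,-0.028,0],0,1],[[0.03,-0.028,0],0,1],[[0.03,-0.028,0],0,1],[[0.03,-0.028,0],0,1],[[0,0,0],0,1],[[0,0,0],0,1]]'
python3 - <<'E'
from h import *
st()
d=grab('scene');t=d['frame'][:,:,::-1];T=grab('top');b=T['frame'][:,:,::-1]
cv2.imwrite('pics/p12.png',np.hstack([cv2.resize(t[130:260,160:290],(400,400),interpolation=cv2.INTER_CUBIC),cv2.resize(b[110:210,228:328],(400,400),interpolation=cv2.INTER_CUBIC)]))
j=np.load('jig.npz');Z=lambda x,y,z:[*(j['R']@(x,y)+j['t']),z]
print(((proj(T,[Z(-.086,0,.085),Z(-.078,0,.085),Z(-.2,0,.03),Z(-.08,0,.03)])-[228,110])*4).round())
E
```

```text
t: 18.2
eef_pos: [0.4198, 0.1815, 0.1924]
tool_rot: [-0.0, 0.689, 0.724, -0.0]
force: [0.6, -0.6, 0.5]
grip_width: -0.0001
t 18.20 p [0.4198 0.1815 0.1924] xang 92.82 ztilt [-0.  0. -1.] F [ 0.6 -0.6  0.5] w -0.0001
jig [-0.2765 -0.1134]
[[256. 230.]
 [267. 229.]
 [ 97. 254.]
 [262. 242.]]
```

View pics/p12.png

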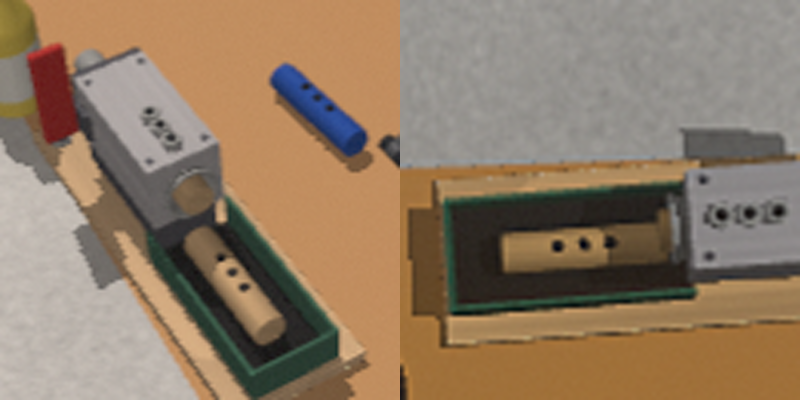

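The fresh dowel's end appears at column 256 of the top crop, where -86 mm is predicted. The drilled dowel's far end is at 98, so its centre is near x -140 mm. The paddle is at rest, so I'm handing in.

```bash
python3 -c "
from bench import hand_in
print(hand_in())"
```

```text
the job is handed in; nothing more can be done
None
```

The job is done and handed in at about 18 s of the 64 s allowed; no verdict was reported.

- **Ejecting:** I pushed the paddle with shut fingers until it hit the hard end. The force rose to 27 N with no further movement. Lifting the fingers straight off let the spring snap the slide back. I did not measure its return speed or read the joint itself, but the pictures show it at rest.
- **Loading:** I took the beech dowel from the cradle, fed it into the bore and regripped it partway. I pushed it home with shut fingers on its end face.
- **Dowel depth:** The push met a hard stop at 24 N, with the finger face at jig x -85.6 mm (-86 expected). The top view shows the dowel's end where -86 mm should appear.
- **Drilled dowel:** It lies in the tray, centred near jig x -140 mm.
- **Robot at the end:** The arm was clear of everything, with no contact force.

**Checks that disagreed:**
- The two cameras placed the fresh dowel 5 mm apart, so I used the mean.
- The feed after the regrip stopped at about 22 N axial and 22 N upward. I took this for binding, but the dowel may already have been close to the stop.
- I did not re-measure the walnut dowel, tin, bottle or board at the end. I saw no contact with any of them in the pictures I viewed.

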